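# Release the press's pawl and press the dowel home

## Robot

A 6-joint arm with a two-finger parallel gripper is mounted at the origin on the work surface. World frame = base frame: x ahead of the robot, y to its left, z up, the work surface at z = 0. Lengths are in m, angles in rad, forces in N, time in s.
With the tool pointing down it reaches from about 0.35 to 0.775 m from the base axis. Payload 5.5 kg.
Tool frame: the origin (TCP) lies between the finger pads; the fingertips stand 11 mm ahead of it and the grasp point (between the pads) lies 8 mm behind it (tips_ahead is the distance from the TCP to the fingertips, in m); z points along the fingers, y is the line along which they close (so a half turn about z gives the same grasp; the last joint's range is limited). The gripper opens to 85 mm and grips with 20 to 120 N. Pads are 22 mm wide; open, the fingers measure 114 mm over their backs; the gripper's body (76 mm by 85 mm) begins 54 mm behind the grasp point. The pads swing forward as they close: fully open they stand 13 mm farther back than shut.
Start: joints at [-1.4, 0.313, 0.046, 1.304, 0, 1.431], TCP at [0.176, -0.547, 0.242] pointing down, gripper open.
Joint ranges: [-2.76, 2.76], [-0.86, 1.69], [-1.03, 1.26], [-2.2, 2.34], [-1.47, 1.5], [-3.14, 3.14]. Speed limits (rad/s): [2.57, 2.57, 3.14, 3.14, 3.14, 3.14].

## Interface

Orientations are given as a unit quaternion [w, x, y, z].
In Python, from workcell import * gives the robot as it stands. The module is installed in compiled form; this text tells all that it offers.
- The arm moves only by the tool jog_arm, never from a script. Its argument "moves" is a list of rows, each an object with "fingers": the closure, from 0 (fully open) to 1 (shut); "slide": the shift along the tool's x, y, z in mm, a list of three; "angular": the turn, a rotation vector about the tool's x, y, z in degrees, a list of three. A call has 1 to 10 rows; each row is the pose to reach, as a shift and turn from the pose commanded when the call began, along the tool's axes at that moment; what a row does not reach only later rows make up. A row lasts 1/12 s, in which the tool goes at most 41.7 mm and 7.16 degrees, less where a joint would pass 70% of its speed; a pose out of reach is approached as far as the arm can. A call with a gripper value outside its range is refused whole. The fingers move at their own pace and stop on an object; "squeeze" is the grip in N (left out, the last holds). Time passes only in rows, so rows that repeat a pose let the fingers close. It gives the time, the measured TCP pose, the force, the opening and the grip force at its end, in the units of the state.
- get_state(): the state, without advancing time (a new reading comes with each control period).
- read_camera(name): name is "side" or "top" or "wrist"; returns a dict with "color" (420x560x3 uint8, red, green, blue), "fovy" (degrees; the focal length in pixels is half the picture's height over the tangent of half this angle, whatever the lens; pixels are square), "cx", "cy" (the principal point, pixels), "world_from_camera" (4x4, takes a point from camera to world coordinates); the wrist camera has in their place "tool_from_camera" (4x4, takes a point from camera to tool coordinates, whose origin is the TCP and whose axes are the flange's). Camera axes: x right, y down, z forward; pixel columns grow to the right and rows downward; lengths in m; the calibration is good to about 2 mm. The wrist camera is an equidistant fisheye: a pixel r from the principal point sees the ray r / f radians off the axis. A picture is of the moment at which its call begins: read the wrist's pose just before it. There is no depth.
- hand_in(): hands the job in; it is judged then, once.
Trained networks look in a picture, given as the dict that the camera call returned (one of the last four; its "shot" number tells which), for a name from the list of things; names that differ only in an ending like _2 or _b are one class to them, and where a whole thing is asked for, a point or a joint stands for the part that bears it (a point fixed in the world has none). Each returns a list of dicts, best first, with "p" (0 to 1); they miss things now and then, are a little off and sometimes report something else, mostly with a low value. They report only what shows in the picture. A call takes as long as a camera call.
- look_for(target, picture): "point" ([column, row] in pixels, amid what is visible of it).
- tip_of(target, picture): "point" ([column, row] in pixels: a listed point, or the origin of a listed thing).
The state is a dict: "clock": time; "joint_pos": joint angles; "qvel": joint speeds; "tau": joint torques, N m; "tcp_pos": TCP position; "orientation": TCP orientation; "wrist_force": force on the tool from outside, world axes, zero at the start; "ft_torque": the same for the moment, N m; "finger_gap": finger opening in m; "grip_force": force on a finger pad.
Only numpy, scipy, OpenCV 4.12 (cv2) and the standard library are available. Lean on these libraries where they do the work, as an engineer would, in place of code of your own. Each camera call takes 0.05 s, during which the arm holds its last target. There are 200 camera calls.

## Task

On the small blue hand press, press the ratchet pawl's thumb plate all the way down so that it lets go of the teeth, then push the handle down to its bottom stop so that the ram presses the dowel pin flush into the plate. Do not force the handle down against the locked pawl, and leave the pawl free at the end. Leave the plate where it lies on the anvil and leave everything else on the bench where it is.

Things in the scene. Friction and masses are not known exactly. Their poses are not given: they have to be found in the camera images.
- press: Small blue hand press, fixed, 210 x 110 mm, head top 195 mm up. Origin on the table under the handle's axis, z up. Its -x is the front (handle and thumb plate point there; faces world +y within 0.5 rad); its +y side carries ratchet wheel and pawl, its -y side the handle. The square ram (22 mm, at x -41, y 0 mm) stands up to 230 mm above the table.
- pawl (a joint): Ratchet pawl: 0 = nose in the teeth, handle locked against going down; 0.4 = fully pressed, at its stop. The nose clears the teeth above about 0.25. Stiff pivot (3 to 4 N on the thumb plate): it stays where it is left. Pivot axis along the press's y, at press x -35 mm, height 184 mm.
- pawl_plate (a point): Centre of the top face of the pawl's steel thumb plate (28 mm along press x, 40 mm along y, 6 mm thick), 60 mm in front of the pawl pivot. At the start about 191 mm above the table; fully pressed about 23 mm lower, sloping 0.4 rad. Axes as the press's while the pawl is at 0.
- handle (a joint): Angle turned down from the top stop: 0 = arm pointing forward and 50 degrees up, 1.1 = bottom stop, 13 degrees below level. Starts at 0 to 0.1; with the pawl engaged it catches at about 0.12. The ram goes down 30 mm per rad and meets the pin at 0.5 to 0.65. Friction keeps it where it is left. Needs up to 8 N at the grip bar, up to 15 N while the pin goes in.
- handle_grip (a point): Centre of the handle's black grip bar: a round bar 22 mm across and 62 mm long, lying level along the press's y axis, at the end of the arm, 140 mm from the handle axis.
- handle_axis (a point): Point on the handle's turning axis (along the press's y), 150 mm above the table, in line with the middle of the grip bar. Axes as the press's: from here the grip centre lies at x = -140 cos(e) mm, z = +140 sin(e) mm with e = 0.873 rad minus the handle's value.
- plate: Loose aluminium plate, 90 x 75 x 20 mm, lying on the press's anvil under the ram, its underside 45 mm above the table. Origin at the centre of its underside.
- pin (a joint): Steel dowel pin (12 mm across, 20 mm long) in the middle of the plate: depth it has been pressed in from its highest place. At 0 it stands 18 mm proud of the plate; at 0.018 it is flush. Starts at 0 to 0.004; flush is reached when the handle is at its bottom stop.
- pin_top (a point): Centre of the top end of the dowel pin.
- bush: Loose brass bush, ring 28 mm across, 22 mm high, standing on the table. Origin at the centre of its underside. Leave alone.
- screwdriver: Loose screwdriver with a red handle lying on a thin white foam sheet. Leave alone.
- spanner: Loose steel spanner lying on the table. Leave alone.
- clampblock: Loose aluminium clamp block 40 x 30 x 18 mm with a bolt head on top (30 mm high in all). Leave alone.
- spool: Loose empty white spool, 76 mm across, 52 mm high. Leave alone.
- oilcan: Loose white bottle, 48 mm across, 120 mm high. Leave alone.
- platestack: Stack of four long aluminium plates, 110 x 240 mm, about 65 mm high with fittings on top. Leave alone.

How it is judged:
By the outcome, as a careful person would: the job done as asked, in the order asked, and still so for the second after the job is handed in, with the robot touching nothing.
It also fails if it takes over 43 s, if anything falls off the work surface, if the arm or the gripper's body presses on something with over 40 N, if the wrist force passes 120 N, or if a joint passes its speed limit or range.

## Working session

There is one attempt and no reset: what is moved stays moved. The work goes in short steps, Python scripts to look and compute and a tool call to move; the robot and the scene stay as the last step left them, time stands still between calls to the robot, and variables do not carry over. Pictures are saved under pics/ and viewed, at most 10 in all, crops included, and the job is handed in when it is done.

Besides the shell and the picture viewer there is one more tool, called after ">>>" as name([rows], argument=value, ...), one row to a line, values as JSON. jog_arm: Moves the arm, as the interface text tells. Its arguments: {"type":"object","properties":{"moves":{"type":"array","items":{"type":"object","properties":{"fingers":{"type":"number"},"slide":{"type":"array","items":{"type":"number"}},"angular":{"type":"array","items":{"type":"number"}}}}},"squeeze":{"type":"number"}},"required":["moves"]}

```bash
mkdir -p pics
cat > h.py <<'E'
from workcell import *
import numpy as np, cv2
from scipy.spatial.transform import Rotation as R
def Rt(s): 
    q=s["orientation"]; return R.from_quat([q[1],q[2],q[3],q[0]])
def ray(p,px):
    f=p["color"].shape[0]/2/np.tan(np.radians(p["fovy"])/2)
    d=np.array([(px[0]-p["cx"])/f,(px[1]-p["cy"])/f,1.]); T=np.array(p["world_from_camera"])
    d=T[:3,:3]@d; return T[:3,3],d/np.linalg.norm(d)
def proj(p,X):
    f=p["color"].shape[0]/2/np.tan(np.radians(p["fovy"])/2); T=np.array(p["world_from_camera"])
    c=(np.asarray(X)-T[:3,3])@T[:3,:3]; return np.array([p["cx"]+f*c[0]/c[2],p["cy"]+f*c[1]/c[2]])
def tri(rs):
    A=0;b=0
    for o,d in rs:
        P=np.eye(3)-np.outer(d,d);A=A+P;b=b+P@o
    X=np.linalg.solve(A,b); return X,[round(1e3*float(np.linalg.norm((np.eye(3)-np.outer(d,d))@(X-o))),1) for o,d in rs]
def save(p,n): cv2.imwrite("pics/"+n,p["color"][...,::-1])
E
python3 - <<'E'
from h import *
ps={n:read_camera(n) for n in("side","top")}
for n in ps: save(ps[n],n+"0.png"); print(n,ps[n]["fovy"],np.round(ps[n]["world_from_camera"],3).tolist())
for t in["press","pawl_plate","handle_grip","handle_axis","pin_top","plate"]:
    rs=[]
    for n in ps:
        r=tip_of(t,ps[n])
        print(t,n,[(np.round(x["point"],1).tolist(),round(x["p"],2)) for x in r[:2]])
        if r: rs.append(ray(ps[n],r[0]["point"]))
    if len(rs)==2: X,e=tri(rs);print("   ",X.round(4),e)
s=get_state();print(s["clock"],s["tcp_pos"],s["orientation"],s["wrist_force"])
E
```

```text
side 52.65050691717642 [[-0.999, -0.038, 0.012, 0.518], [-0.033, 0.595, -0.803, 0.884], [0.023, -0.803, -0.596, 0.851], [0.0, 0.0, 0.0, 1.0]]
top 54.84193055901201 [[-0.019, -0.99, 0.142, 0.405], [-1.0, 0.02, 0.005, -0.023], [-0.008, -0.142, -0.99, 1.119], [0.0, 0.0, 0.0, 1.0]]
press side [([265.9, 260.1], 0.57)]
press top [([272.1, 208.4], 0.71)]
    [0.5678 0.0232 0.0157] [2.4, 2.4]
pawl_plate side [([225.1, 223.3], 0.64)]
pawl_plate top [([244.3, 155.2], 0.95)]
    [0.6677 0.08   0.1905] [0.7, 0.7]
handle_grip side [([278.1, 223.9], 0.92)]
handle_grip top [([210.9, 210.8], 0.97)]
    [0.5322 0.1466 0.2486] [3.3, 3.3]
handle_axis side [([290.3, 236.3], 0.71), ([267.6, 262.9], 0.42)]
handle_axis top [([254.3, 227.6], 0.76)]
    [0.5033 0.0618 0.1404] [2.3, 2.3]
pin_top side [([258.7, 253.6], 0.62)]
pin_top top [([214.4, 193.9], 0.44)]
    [0.5803 0.1551 0.1645] [1.3, 1.3]
plate side [([260.2, 263.2], 0.58)]
plate top []
0.7 [ 0.17585269 -0.54748884  0.24235418] [5.47952389e-05 9.87949777e-01 1.54774789e-01 7.08436875e-06] [-0.76380176  0.89167119  0.49114051]
```

View pics/side0.png

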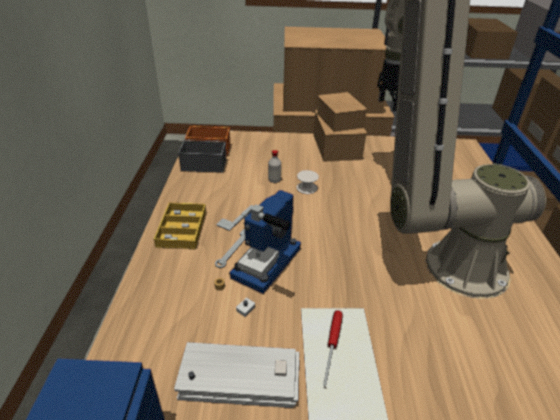

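View pics/top0.png

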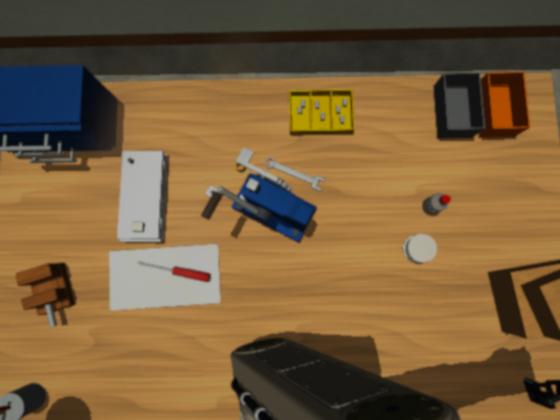

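The side view shows the press at about (267,240) with its front down and left. In the top view the press is at (275,208), the grip at about (212,203) and the thumb plate at about (245,157). The spanner lies at (295,173), just beside the pawl side. Next I'll fit a press model to these detections and view zoomed crops with it overlaid.

```bash
cat >> h.py <<'E'
def model(v):
    x,y,th,h,yh,yp=v; c,s=np.cos(th),np.sin(th); W=lambda a,b,z:np.array([x+c*a-s*b,y+s*a+c*b,z])
    e=.873-h
    return dict(press=W(0,0,0),handle_axis=W(0,yh,.15),handle_grip=W(-.14*np.cos(e),yh,.15+.14*np.sin(e)),pawl_plate=W(-.095,yp,.191),pin_top=W(-.041,0,.081),ram=W(-.041,0,.23))
E
python3 - <<'E'
from h import *
from scipy.optimize import least_squares
ps={n:read_camera(n) for n in("side","top")}
obs=[]
for t,ns in dict(press=("top","side"),handle_axis=("side","top"),handle_grip=("side","top"),pawl_plate=("side","top"),pin_top=("side",)).items():
    for n in ns:
        r=tip_of(t,ps[n])
        if r: obs.append((t,n,np.array(r[0]["point"]),r[0]["p"]))
def f(v):
    m=model(v); return np.concatenate([(proj(ps[n],m[t])-q) for t,n,q,p in obs]+[[(v[3]-.05)*20]])
r=least_squares(f,[.57,.03,-2.0,.05,-.06,.06],loss="soft_l1")
print(r.x.round(4));m=model(r.x)
for i,(t,n,q,p) in enumerate(obs): print(t,n,r.fun[2*i:2*i+2].round(1))
for t in m: print(t,m[t].round(4))
np.save("v.npy",r.x)
for n,(c0,r0) in dict(side=(200,180),top=(190,140)).items():
    I=cv2.resize(ps[n]["color"][r0:r0+110,c0:c0+140,::-1],None,fx=5,fy=5,interpolation=cv2.INTER_CUBIC)
    for t in m:
        u=((proj(ps[n],m[t])-[c0,r0])*5+2).astype(int); cv2.drawMarker(I,tuple(map(int,u)),(0,255,0),0,14,1); cv2.putText(I,t,tuple(map(int,u+4)),0,.4,(0,255,255))
    cv2.imwrite(f"pics/{n}1.png",I)
E
```

```text
[ 0.571   0.0252 -2.0495  0.0269 -0.0831  0.061 ]
press top [3.2 0.9]
press side [0.4 4.6]
handle_axis side [-0.6  0.5]
handle_axis top [1.7 1.3]
handle_grip side [ 0.9 -0.1]
handle_grip top [-0.6 -2. ]
pawl_plate side [-3.3 -2.6]
pawl_plate top [-1.2  1.3]
pin_top side [-2.5 -0.1]
press [0.571  0.0252 0.    ]
handle_axis [0.4972 0.0635 0.15  ]
handle_grip [0.5399 0.1459 0.2548]
pawl_plate [0.6689 0.0814 0.191 ]
pin_top [0.5898 0.0616 0.081 ]
ram [0.5898 0.0616 0.23  ]
```

View pics/side1.png

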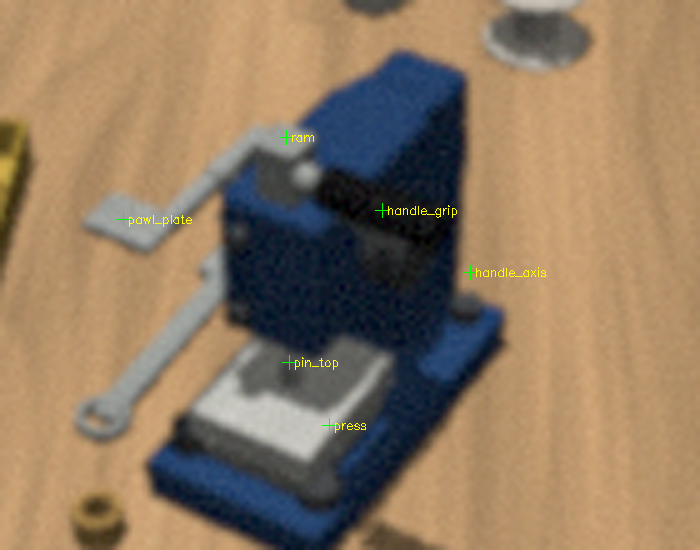

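View pics/top1.png

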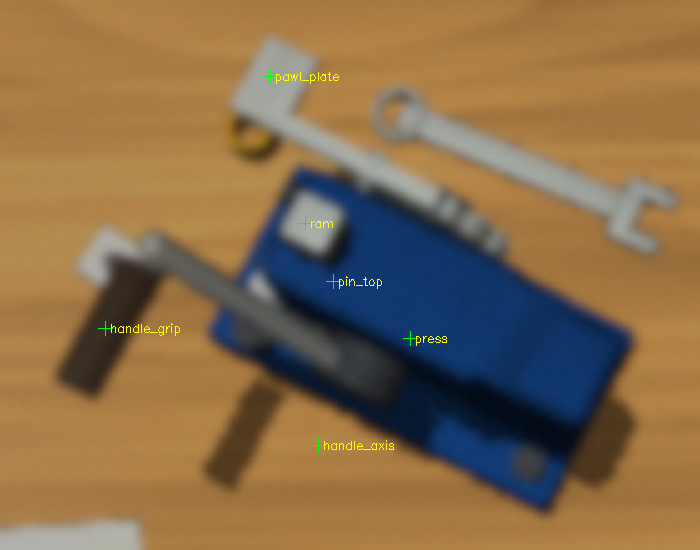

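Both crops match the fitted model. The plate marker sits on the thumb plate at (270,77) in the top crop, and the grip and ram markers sit on their parts. I'm moving above the thumb plate with the fingers shut.

>>> jog_arm([
  {"fingers": 1,"slide": [33,-22,-20],"angular": [0,0,-4]},
  {"fingers": 1,"slide": [66,-44,-40],"angular": [0,0,-8]},
  {"fingers": 1,"slide": [99,-67,-58],"angular": [0,0,-12]},
  {"fingers": 1,"slide": [132,-89,-58],"angular": [0,0,-16]},
  {"fingers": 1,"slide": [165,-112,-58],"angular": [0,0,-20]},
  {"fingers": 1,"slide": [198,-134,-58],"angular": [0,0,-24]},
  {"fingers": 1,"slide": [231,-156,-58],"angular": [0,0,-28]},
  {"fingers": 1,"slide": [264,-179,-58],"angular": [0,0,-32]},
  {"fingers": 1,"slide": [297,-201,-58],"angular": [0,0,-36]},
  {"fingers": 1,"slide": [330,-224,-58],"angular": [0,0,-40]},
], squeeze=30)

```text
clock: 2.08
tcp_pos: [0.4224, -0.2316, 0.3006]
orientation: [0.0, 0.875, 0.485, 0.0]
wrist_force: [-0.3, -0.5, -0.3]
finger_gap: -0.0003
grip_force: 0.0
```

```bash
cat > to.py <<'E'
import sys
from h import *
s=get_state();r=Rt(s);print(s["clock"],np.round(s["tcp_pos"],4),"gap",s["finger_gap"],"F",np.round(s["wrist_force"],1),"q",np.round(s["joint_pos"],2),"tips",s.get("tips_ahead"))
M=r.as_matrix();print("tooly yaw",np.degrees(np.arctan2(M[1,1],M[0,1])).round(1),"z",M[:,2].round(3))
for a in sys.argv[1:]:
    t=np.array(eval(a));print(a,"slide mm",(M.T@(t-s["tcp_pos"])*1e3).round(1))
E
python3 to.py "[.669,.081,.30]"
```

```text
2.0833 [ 0.4224 -0.2316  0.3006] gap -0.0002665920368620388 F [-0.3 -0.5 -0.3] q [-0.67  0.12 -0.06  1.39 -0.    1.46] tips None
tooly yaw -32.0 z [ 0.001 -0.001 -1.   ]
[.669,.081,.30] slide mm [395.8  43.4   0.6]
```

>>> jog_arm([
  {"fingers": 1,"slide": [40,4,0],"angular": [0,0,-1]},
  {"fingers": 1,"slide": [80,9,0],"angular": [0,0,-2]},
  {"fingers": 1,"slide": [120,13,0],"angular": [0,0,-3]},
  {"fingers": 1,"slide": [160,17,0],"angular": [0,0,-4]},
  {"fingers": 1,"slide": [200,22,0],"angular": [0,0,-5]},
  {"fingers": 1,"slide": [240,26,0],"angular": [0,0,-5]},
  {"fingers": 1,"slide": [280,30,0],"angular": [0,0,-5]},
  {"fingers": 1,"slide": [320,35,0],"angular": [0,0,-5]},
  {"fingers": 1,"slide": [360,39,0],"angular": [0,0,-5]},
  {"fingers": 1,"slide": [396,43,20],"angular": [0,0,-5]},
])

```text
clock: 2.92
tcp_pos: [0.6715, 0.0812, 0.284]
orientation: [0.002, 0.853, 0.521, 0.003]
wrist_force: [0.6, -1.2, 0.9]
finger_gap: 0.0001
grip_force: 0.0
```

```bash
python3 to.py "[.669,.081,.22]"
python3 - <<'E'
from h import *
s=get_state();p=read_camera("wrist");save(p,"w0.png")
f=p["color"].shape[0]/2/np.tan(np.radians(p["fovy"])/2);T=np.array(p["tool_from_camera"]);M=Rt(s).as_matrix()
m=model(np.load("v.npy"))
for t in("pawl_plate","handle_grip"):
    for d in tip_of(t,p)[:1]:
        q=np.array(d["point"])-[p["cx"],p["cy"]];r=np.hypot(*q);a=r/f
        dc=np.array([*(q/r*np.sin(a)),np.cos(a)]);D=M@T[:3,:3]@dc;O=s["tcp_pos"]+M@T[:3,3]
        k=(m[t][2]-O[2])/D[2];print(t,d,(O+k*D).round(4),m[t].round(4))
E
```

```text
2.9167 [0.6715 0.0812 0.284 ] gap 9.866339497732285e-05 F [ 0.6 -1.2  0.9] q [0.   0.52 0.45 1.5  0.   2.05] tips None
tooly yaw -27.1 z [ 0.007  0.    -1.   ]
[.669,.081,.22] slide mm [-1.6 -2.5 64. ]
pawl_plate {'point': [281.1, 225.5], 'p': 0.71} [0.6675 0.0759 0.191 ] [0.6689 0.0814 0.191 ]
handle_grip {'point': [58.1, 252.6], 'p': 0.72} [0.5406 0.1441 0.2548] [0.5399 0.1459 0.2548]
```

View pics/w0.png

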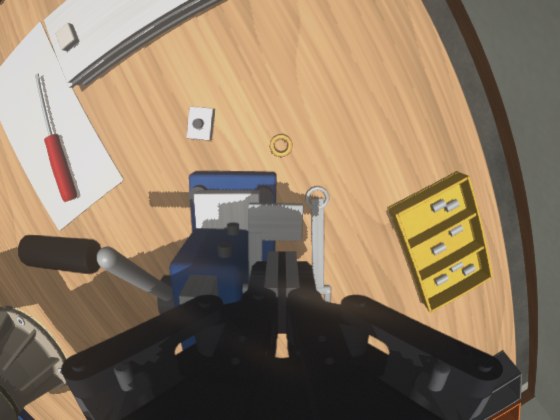

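The wrist view shows the thumb plate at about (276,222) with the closed fingers just behind it, which agrees with the fit to within a few mm. I'm descending and pressing it gently.

>>> jog_arm([
  {"fingers": 1,"slide": [1,-2,35]},
  {"fingers": 1,"slide": [1,-2,65]},
  {"fingers": 1,"slide": [1,-2,76]},
  {"fingers": 1,"slide": [1,-2,80]},
  {"fingers": 1,"slide": [1,-2,84]},
  {"fingers": 1,"slide": [1,-2,88]},
  {"fingers": 1,"slide": [1,-2,91]},
  {"fingers": 1,"slide": [1,-2,94]},
  {"fingers": 1,"slide": [1,-2,96]},
  {"fingers": 1,"slide": [1,-2,96]},
])

```text
schema error: expected keys fingers, slide, angular
```

>>> jog_arm([
  {"fingers": 1,"slide": [1,-2,35],"angular": [0,0,0]},
  {"fingers": 1,"slide": [1,-2,65],"angular": [0,0,0]},
  {"fingers": 1,"slide": [1,-2,76],"angular": [0,0,0]},
  {"fingers": 1,"slide": [1,-2,80],"angular": [0,0,0]},
  {"fingers": 1,"slide": [1,-2,84],"angular": [0,0,0]},
  {"fingers": 1,"slide": [1,-2,88],"angular": [0,0,0]},
  {"fingers": 1,"slide": [1,-2,91],"angular": [0,0,0]},
  {"fingers": 1,"slide": [1,-2,94],"angular": [0,0,0]},
  {"fingers": 1,"slide": [1,-2,96],"angular": [0,0,0]},
  {"fingers": 1,"slide": [1,-2,96],"angular": [0,0,0]},
])

```text
clock: 3.9
tcp_pos: [0.6683, 0.0803, 0.1846]
orientation: [0.001, 0.854, 0.521, 0.001]
wrist_force: [-0.4, -1.8, 3.2]
finger_gap: 0.0001
grip_force: 1.2
```

>>> jog_arm([
  {"fingers": 1,"slide": [0,0,2],"angular": [0,0,0]},
  {"fingers": 1,"slide": [0,0,4],"angular": [0,0,0]},
  {"fingers": 1,"slide": [0,0,4],"angular": [0,0,0]},
])

```text
clock: 4.15
tcp_pos: [0.6681, 0.0806, 0.1801]
orientation: [0.0, 0.854, 0.521, 0.0]
wrist_force: [0.4, -0.7, 2.9]
finger_gap: 0.0
grip_force: 1.2
```

>>> jog_arm([
  {"fingers": 1,"slide": [0,0,2],"angular": [0,0,0]},
  {"fingers": 1,"slide": [0,0,3],"angular": [0,0,0]},
  {"fingers": 1,"slide": [0,0,3],"angular": [0,0,0]},
])

```text
clock: 4.4
tcp_pos: [0.6681, 0.0806, 0.1787]
orientation: [0.001, 0.854, 0.521, 0.001]
wrist_force: [-1.0, -0.8, 8.8]
finger_gap: -0.0003
grip_force: 3.6
```

>>> jog_arm([
  {"fingers": 1,"slide": [0,0,1],"angular": [0,0,0]},
  {"fingers": 1,"slide": [0,0,2],"angular": [0,0,0]},
  {"fingers": 1,"slide": [0,0,2],"angular": [0,0,0]},
])

```text
clock: 4.65
tcp_pos: [0.6682, 0.0805, 0.1784]
orientation: [0.001, 0.854, 0.521, 0.001]
wrist_force: [-3.9, -1.5, 15.5]
finger_gap: 0.0001
grip_force: 6.5
```

The force is rising with no further travel, so the pawl is at its stop. I'm lifting off and moving over the grip bar.

>>> jog_arm([
  {"fingers": 1,"slide": [0,0,-35],"angular": [0,0,0]},
  {"fingers": 1,"slide": [0,0,-75],"angular": [0,0,0]},
  {"fingers": 1,"slide": [0,0,-115],"angular": [0,0,0]},
  {"fingers": 1,"slide": [0,-20,-140],"angular": [0,0,0]},
  {"fingers": 1,"slide": [0,-55,-140],"angular": [0,0,0]},
  {"fingers": 1,"slide": [0,-95,-140],"angular": [0,0,0]},
  {"fingers": 1,"slide": [0,-120,-140],"angular": [0,0,0]},
  {"fingers": 1,"slide": [0,-120,-140],"angular": [0,0,0]},
])

```text
clock: 5.32
tcp_pos: [0.5562, 0.138, 0.3158]
orientation: [-0.001, 0.853, 0.523, -0.001]
wrist_force: [1.6, -0.2, 0.4]
finger_gap: 0.0002
grip_force: 0.0
```

```bash
python3 to.py "[.540,.1455,.30]"
python3 - <<'E'
from h import *
s=get_state();p=read_camera("wrist");save(p,"w1.png")
f=p["color"].shape[0]/2/np.tan(np.radians(p["fovy"])/2);T=np.array(p["tool_from_camera"]);M=Rt(s).as_matrix()
m=model(np.load("v.npy"))
for t,z in(("pawl_plate",.167),("handle_grip",.2548)):
    for d in tip_of(t,p)[:1]:
        q=np.array(d["point"])-[p["cx"],p["cy"]];r=np.hypot(*q);a=r/f
        dc=np.array([*(q/r*np.sin(a)),np.cos(a)]);D=M@T[:3,:3]@dc;O=s["tcp_pos"]+M@T[:3,3]
        k=(z-O[2])/D[2];print(t,d,(O+k*D).round(4),m[t].round(4))
E
```

```text
5.3167 [0.5562 0.138  0.3158] gap 0.00021027302023327618 F [ 1.6 -0.2  0.4] q [0.1  0.3  0.21 1.48 0.   2.14] tips None
tooly yaw -27.0 z [-0.003  0.001 -1.   ]
[.540,.1455,.30] slide mm [ -0.7 -17.8  15.8]
pawl_plate {'point': [416.5, 204.8], 'p': 0.96} [0.665  0.0745 0.167 ] [0.6689 0.0814 0.191 ]
handle_grip {'point': [256.6, 237.3], 'p': 0.73} [0.5392 0.143  0.2548] [0.5399 0.1459 0.2548]
```

View pics/w1.png

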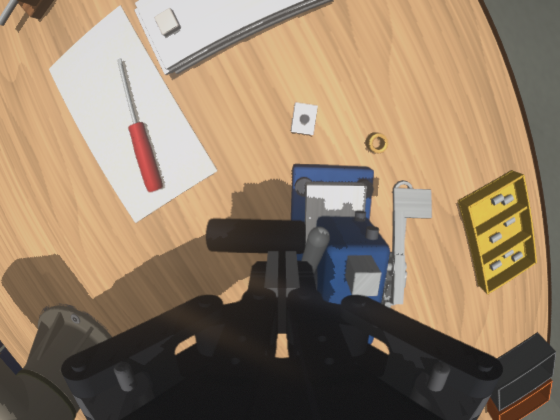

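The wrist view shows the grip bar at (208–303, 220–252), with its centre at about (256,236). The pawl plate is at (413,204), apparently sitting lower than before. I'm positioning over the grip, making contact and starting the arc.

>>> jog_arm([
  {"fingers": 1,"slide": [-1,-19,5],"angular": [0,0,0]},
  {"fingers": 1,"slide": [-1,-20,20],"angular": [0,0,0]},
  {"fingers": 1,"slide": [-1,-20,30],"angular": [0,0,0]},
  {"fingers": 1,"slide": [0,-20,36],"angular": [0,0,0]},
  {"fingers": 1,"slide": [4,-20,42],"angular": [0,0,0]},
  {"fingers": 1,"slide": [9,-20,48],"angular": [0,0,0]},
  {"fingers": 1,"slide": [9,-20,48],"angular": [0,0,0]},
])

```text
clock: 6.05
tcp_pos: [0.5489, 0.1539, 0.267]
orientation: [-0.001, 0.853, 0.521, 0.001]
wrist_force: [-0.4, 0.4, 0.2]
finger_gap: -0.0005
grip_force: 0.2
```

>>> jog_arm([
  {"fingers": 1,"slide": [4,0,4],"angular": [0,0,0]},
  {"fingers": 1,"slide": [9,0,9],"angular": [0,0,0]},
  {"fingers": 1,"slide": [13,0,14],"angular": [0,0,0]},
  {"fingers": 1,"slide": [13,0,14],"angular": [0,0,0]},
])

```text
clock: 6.38
tcp_pos: [0.5547, 0.1649, 0.2527]
orientation: [0.0, 0.854, 0.521, 0.001]
wrist_force: [0.6, 0.8, 1.1]
finger_gap: 0.0003
grip_force: 0.2
```

Run:
```python
from h import *
s=get_state();p=read_camera("wrist");q=read_camera("side")
a=cv2.resize(p["color"][130:340,140:420,::-1],None,fx=1.6,fy=1.6)
b=cv2.resize(q["color"][180:285,200:340,::-1],(448,336),interpolation=cv2.INTER_CUBIC)
cv2.imwrite("pics/c2.png",cv2.resize(np.hstack([a,b]),(796,298)))
print(tip_of("handle_grip",p)[:1],tip_of("handle_grip",q)[:1],[proj(q,model([*np.load("v.npy")[:3],h,*np.load("v.npy")[4:]])["handle_grip"]).round(1) for h in(.03,.26)])
```

```text
[] [{'point': [269.9, 235.5], 'p': 0.79}] [array([276.1, 221.9]), array([271.1, 235.4])]
```

View pics/c2.png

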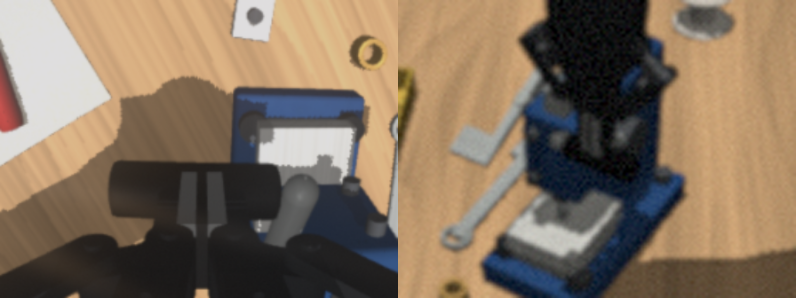

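The grip has followed to about 0.26 rad (side pixel 270,235, as predicted) and the pawl plate still sits low. I'm continuing down the arc.

>>> jog_arm([
  {"fingers": 1,"slide": [4,0,8],"angular": [0,0,0]},
  {"fingers": 1,"slide": [8,0,14],"angular": [0,0,0]},
  {"fingers": 1,"slide": [11,0,20],"angular": [0,0,0]},
  {"fingers": 1,"slide": [14,0,27],"angular": [0,0,0]},
  {"fingers": 1,"slide": [17,0,33],"angular": [0,0,0]},
  {"fingers": 1,"slide": [19,0,40],"angular": [0,0,0]},
  {"fingers": 1,"slide": [21,0,46],"angular": [0,0,0]},
  {"fingers": 1,"slide": [22,0,53],"angular": [0,0,0]},
  {"fingers": 1,"slide": [24,0,60],"angular": [0,0,0]},
  {"fingers": 1,"slide": [24,0,60],"angular": [0,0,0]},
])

```text
clock: 7.42
tcp_pos: [0.5657, 0.1871, 0.194]
orientation: [-0.0, 0.853, 0.521, 0.003]
wrist_force: [1.3, 1.2, 3.2]
finger_gap: 0.0001
grip_force: 1.6
```

>>> jog_arm([
  {"fingers": 1,"slide": [1,0,7],"angular": [0,0,0]},
  {"fingers": 1,"slide": [1,0,14],"angular": [0,0,0]},
  {"fingers": 1,"slide": [1,0,20],"angular": [0,0,0]},
  {"fingers": 1,"slide": [1,0,26],"angular": [0,0,0]},
  {"fingers": 1,"slide": [1,0,32],"angular": [0,0,0]},
  {"fingers": 1,"slide": [0,0,38],"angular": [0,0,0]},
  {"fingers": 1,"slide": [-1,0,43],"angular": [0,0,0]},
  {"fingers": 1,"slide": [-1,0,48],"angular": [0,0,0]},
  {"fingers": 1,"slide": [-1,0,48],"angular": [0,0,0]},
])

```text
clock: 8.17
tcp_pos: [0.5655, 0.1857, 0.1462]
orientation: [0.0, 0.853, 0.521, 0.002]
wrist_force: [2.6, 3.1, 4.5]
finger_gap: 0.0003
grip_force: 2.1
```

>>> jog_arm([
  {"fingers": 1,"slide": [0,0,2],"angular": [0,0,0]},
  {"fingers": 1,"slide": [-1,0,4],"angular": [0,0,0]},
  {"fingers": 1,"slide": [-1,0,6],"angular": [0,0,0]},
  {"fingers": 1,"slide": [-1,0,6],"angular": [0,0,0]},
])

```text
clock: 8.5
tcp_pos: [0.565, 0.1849, 0.1407]
orientation: [0.0, 0.853, 0.521, 0.003]
wrist_force: [1.6, 3.7, 6.6]
finger_gap: -0.0
grip_force: 3.2
```

>>> jog_arm([
  {"fingers": 1,"slide": [0,0,1.5],"angular": [0,0,0]},
  {"fingers": 1,"slide": [0,0,3],"angular": [0,0,0]},
  {"fingers": 1,"slide": [0,0,4],"angular": [0,0,0]},
  {"fingers": 1,"slide": [0,0,4],"angular": [0,0,0]},
])

```text
clock: 8.83
tcp_pos: [0.5652, 0.1848, 0.1398]
orientation: [0.001, 0.853, 0.521, 0.004]
wrist_force: [-4.0, 2.0, 22.8]
finger_gap: 0.0002
grip_force: 11.5
```

>>> jog_arm([
  {"fingers": 1,"slide": [0,0,1],"angular": [0,0,0]},
  {"fingers": 1,"slide": [0,0,1],"angular": [0,0,0]},
  {"fingers": 1,"slide": [0,0,1],"angular": [0,0,0]},
])

```text
clock: 9.08
tcp_pos: [0.5653, 0.1848, 0.1396]
orientation: [0.001, 0.853, 0.521, 0.004]
wrist_force: [-6.4, 1.8, 28.1]
finger_gap: 0.0001
grip_force: 13.9
```

The handle is at its bottom stop. I'm retreating straight up, then aside and clear of the camera views.

>>> jog_arm([
  {"fingers": 1,"slide": [0,0,-10],"angular": [0,0,0]},
  {"fingers": 1,"slide": [0,0,-40],"angular": [0,0,0]},
  {"fingers": 1,"slide": [0,0,-80],"angular": [0,0,0]},
  {"fingers": 1,"slide": [0,0,-120],"angular": [0,0,0]},
  {"fingers": 1,"slide": [0,-20,-150],"angular": [0,0,0]},
  {"fingers": 1,"slide": [0,-60,-150],"angular": [0,0,0]},
  {"fingers": 1,"slide": [0,-95,-150],"angular": [0,0,0]},
  {"fingers": 1,"slide": [0,-120,-150],"angular": [0,0,0]},
  {"fingers": 1,"slide": [0,-120,-150],"angular": [0,0,0]},
])

```text
clock: 9.83
tcp_pos: [0.452, 0.2398, 0.2844]
orientation: [-0.001, 0.853, 0.522, -0.001]
wrist_force: [-0.3, -1.6, -0.3]
finger_gap: -0.0001
grip_force: 0.0
```

```bash
python3 to.py
python3 - <<'E'
from h import *
q=read_camera("side");t=read_camera("top");v=np.load("v.npy")
print(tip_of("handle_grip",q)[:1],tip_of("handle_grip",t)[:1])
for h in(.95,1.03,1.1):
    w=v.copy();w[3]=h;print(h,proj(q,model(w)["handle_grip"]).round(1),proj(t,model(w)["handle_grip"]).round(1))
for n,p in(("side",q),("top",t)):
    print(n,tip_of("pawl_plate",p)[:1])
c,s=np.cos(v[2]),np.sin(v[2])
for ang in(0,.25,.4):
    f=.06*np.cos(ang)+.007*np.sin(ang);a=-.035-f;P=[v[0]+c*a-s*v[5],v[1]+s*a+c*v[5],.184+.007*np.cos(ang)-.06*np.sin(ang)]
    print("pawl",ang,proj(q,P).round(1),proj(t,P).round(1))
b=cv2.resize(q["color"][180:285,200:340,::-1],(400,300),interpolation=cv2.INTER_CUBIC)
a=cv2.resize(t["color"][140:245,190:330,::-1],(400,300),interpolation=cv2.INTER_CUBIC)
cv2.imwrite("pics/f.png",np.hstack([b,a]))
E
```

```text
9.8333 [0.452  0.2398 0.2844] gap -0.00013437182588240567 F [-0.3 -1.6 -0.3] q [ 0.33  0.18 -0.02  1.37  0.    2.37] tips None
tooly yaw -27.0 z [-0.003 -0.    -1.   ]
[{'point': [264.0, 276.1], 'p': 0.94}] [{'point': [205.5, 206.0], 'p': 0.83}]
0.95 [265.3 271.4] [203.1 204.1]
1.03 [265.6 274.4] [204.5 205. ]
1.1 [266.  276.8] [206.  205.9]
side [{'point': [226.0, 231.3], 'p': 0.88}]
top [{'point': [247.6, 155.8], 'p': 0.88}]
pawl 0 [224.2 223.4] [243.7 154.9]
pawl 0.25 [224.6 228.1] [244.5 156.7]
pawl 0.4 [225.3 230.4] [245.6 158. ]
```

View pics/f.png

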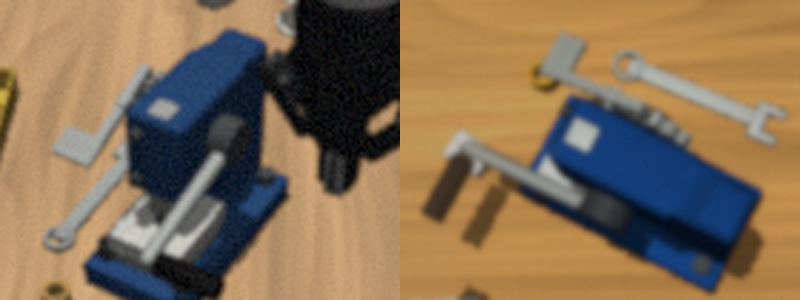

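The pictures show the handle at about 1.1 (grip at side pixel 264,276), the pawl plate fully down at (226,231), and the ram nearly level with the head. The plate and spanner haven't moved. The arm is touching nothing, so I'm handing in.

```bash
python3 -c "
from workcell import *
print(hand_in())"
```

```text
the job is handed in; nothing more can be done
None
```

I pressed the pawl to its stop, then pushed the handle to its bottom stop, which should leave the pin flush. The last pictures show the pawl still free and the plate, bush and spanner in place, but the pin itself was hidden under the ram, so I could not see that it is flush. The job is handed in and no verdict came back.

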